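Shut both clips of a lunch box on the steel bracket

ROBOT

A 7-joint arm with a two-finger parallel gripper is mounted at the origin on the work surface. World frame = base frame: x ahead of the robot, y to its left, z up, the work surface at z = 0. Lengths are in mm, angles in rad, forces in N, time in s.
With the tool pointing down it reaches from about 400 to 850 mm from the base axis. Payload 4.4 kg.
Tool frame: the origin (TCP) lies midway between the tips of the shut fingers; the grasp point (between the pads) lies 19 mm behind it; z points along the fingers, y is the line along which they close (so a half turn about z gives the same grasp; the last joint's range is limited). The gripper opens to 94 mm and grips with 3 to 60 N. Pads are 16 mm wide; open, the fingers measure 119 mm over their backs; the gripper's body (75 mm by 177 mm) begins 78 mm behind the grasp point.
Start: joints at [-1.412, 0.628, 0.038, 1.517, -0.027, 0.996, -0.02], TCP at [144.865, 633.666, 174.078] pointing down, gripper open.
Joint ranges: [-3.06, 3.06], [-0.37, 2.12], [-1.25, 1.32], [0.18, 2.47], [-1.1, 4.24], [0.23, 1.98], [-2.94, 2.94]. Speed limits (rad/s): [2.57, 2.57, 3.14, 3.14, 3.14, 3.14, 3.14].

INTERFACE

Orientations are given as a unit quaternion [w, x, y, z].
In Python, from rig import manip, vision gives the robot as it stands. The module is installed in compiled form; this text tells all that it offers.
- The arm moves only by the tool servo_tool, never from a script. Its argument "increments" is a list of rows, each a list of 7 numbers: the shift along the tool's x, y, z in m, then the turn, a rotation vector about the tool's x, y, z in units of 6 degrees (1.0 is 6 degrees), then the opening, from -1 (shut) to 1 (fully open). A call has 1 to 10 rows; each row shifts and turns the commanded pose from where the row before left it, along the tool's axes as they then stand; what a row does not reach is not made up. A row lasts 1/10 s, in which the tool goes at most 50 mm and 8.59 degrees, less where a joint would pass 70% of its speed; a pose out of reach is approached as far as the arm can. A call is refused whole if a number of a shift passes 0.05 or a number of a turn 1, either way. A call with a gripper value outside its range is refused whole. The fingers move at their own pace and stop on an object; "grip_force" is the grip in N (left out, the last holds). Time passes only in rows, so rows that do not move let the fingers close. It gives the time, the measured TCP pose, the force, the opening and the grip force at its end, in the units of the state.
- manip.read_state(): the state, without advancing time (a new reading comes with each control period).
- vision.capture(name): name is "scene" or "top"; returns the picture (420x560x3 uint8, red, green, blue); there is no depth.
- vision.camera_info(name): a dict with "fx", "fy", "cx", "cy" (pixels), "T" (4x4, takes a point from camera to world coordinates). Camera axes: x right, y down, z forward; pixel columns grow to the right and rows downward; lengths in mm; the calibration is good to about 2 mm. A picture is of the moment at which its call begins. camera_info takes no time and is no camera call.
- manip.close_job(): hands the job in; it is judged then, once.
Trained networks look in the newest picture that a camera, given by its name, has taken for a name from the list of things; names that differ only in an ending like _2 or _b are one class to them, and where a whole thing is asked for, a point or a joint stands for the part that bears it (a point fixed in the world has none). Each returns a list of dicts, best first, with "conf" (0 to 1); they miss things now and then, are a little off and sometimes report something else, mostly with a low value. They report only what shows in the picture. A call takes as long as a camera call.
- vision.cut_out(camera, label): "pixels" (420x560 bool, what is visible of it) and "bbox" ([left, top, width, height] in pixels, round what is visible of it).
- vision.pinpoint(camera, label): "xy" ([column, row] in pixels: a listed point, or the origin of a listed thing).
The state is a dict: "t": time; "joints": joint angles; "joint_vel": joint speeds; "effort": joint torques, N m; "eef_pos": TCP position; "tcp_rot": TCP orientation; "contact_force": force on the tool from outside, world axes, zero at the start; "moment": the same for the moment, N m; "opening": finger opening in mm; "finger_force": force on a finger pad.
Only numpy, scipy, OpenCV 4.12 (cv2) and the standard library are available. Lean on these libraries where they do the work, as an engineer would, in place of code of your own. Each camera call takes 0.05 s, during which the arm holds its last target. There are 200 camera calls.

TASK

The lunch box's two end clips stand open: press one end of the box against the upright front face of the bent steel bracket until that clip is pushed fully shut, then turn the box round and shut the clip on its other end against the bracket in the same way, in either order and without pushing the clips with the gripper's fingers. Then set the closed box down, not dropped, flat and lengthwise on the floor of the black tray. Leave the other things on the ledge where they are.

Things in the scene. Friction and masses are not known exactly. Their poses are not given: they have to be found in the camera images.
- lunchbox: steel lunch box, grey plastic lid, loose, about 0.45 kg. Origin: centre of underside; x along its length, z up. Body 140 (x) by 96 (y) mm, 46 high; lid 150 by 102 mm, at heights 46 to 60. A square grip block, 36 by 36 mm, stands mid-lid at heights 60 to 90 mm. A white clip hangs at each end (+x, -x); when shut, its outer face is 80 mm from the origin along x
- clip_a (a joint): angle of the clip on the box's +x end: 0 = fully shut, hanging flat against the end; grows as it swings outward and up (to 1.15 rad); starts open; stiff, stays where it is left, needs about 2 to 3 N at its lower edge
- clip_b (a joint): the same for the clip on the box's -x end
- flap_a: white plastic clip flap at the box's +x end, 56 mm wide, 36 mm long, 6 mm thick. Origin: middle of its hinge line, 77 mm from the box's origin along its +x and 52 mm above its underside; x points out of the box's end and -z down the flap when shut
- flap_b: the same flap at the box's -x end (its own x points out of that end)
- bracket: bent steel angle bracket screwed to the ledge: an upright plate 130 mm wide, 50 mm high and 5 mm thick, whose foot (42 mm) and two ribs lie behind it. Origin: bottom middle of the plate's front face; the front face looks along its own -x (towards the robot, more or less), y runs along the plate
- tray: black plastic tray, loose, 0.6 kg, 250 (x) by 186 (y) mm outside, 20 mm high, walls and floor 5 mm thick. Origin: centre of its underside; x along its length
- jug: bystander: glass measuring jug with a handle, 104 mm across, 130 mm high; origin at its underside
- whisk: bystander: flat steel whisk, 250 mm long, lying; origin where handle and wires meet
- steamer: bystander: round bamboo steamer stack with lid, 196 mm across, 150 mm high; origin at its underside
- jar: bystander: glass jar with a steel cap, 56 mm across, 95 mm high; origin at its underside
- bowl: bystander: white bowl, 130 mm across, 55 mm high; origin at its underside
- mug: bystander: ceramic mug, 76 mm across, 85 mm high; origin at its underside

How it is judged:
By the outcome, as a careful person would: the job done as asked, in the order asked, and still so for the second after the job is handed in, with the robot touching nothing.
It also fails if it takes over 64 s, if anything falls off the work surface, if the arm or the gripper's body presses on something with over 40 N, if the wrist force passes 120 N, or if a joint passes its speed limit or range.

## Working session

There is one attempt and no reset: what is moved stays moved. The work goes in short steps, Python scripts to look and compute and a tool call to move; the robot and the scene stay as the last step left them, time stands still between calls to the robot, and variables do not carry over. Pictures are saved under pics/ and viewed, at most 10 in all, crops included, and the job is handed in when it is done.

Besides the shell and the picture viewer there is one more tool, called after "Request:" as name(argument=value, ...) on one line, values as JSON. servo_tool: Moves the arm, as the interface text tells. Its arguments: {"type":"object","properties":{"increments":{"type":"array"},"grip_force":{"type":"number"}},"required":["increments"]}

```bash
mkdir -p pics
cat > h.py <<'E'
import numpy as np, cv2
from rig import manip, vision
from scipy.spatial.transform import Rotation as R
def save(cam,name):
    im=vision.capture(cam); cv2.imwrite(f'pics/{name}.png',cv2.cvtColor(im,cv2.COLOR_RGB2BGR)); return im
def ray(cam,uv,z):
    c=vision.camera_info(cam);T=np.array(c['T'])
    d=T[:3,:3]@np.array([(uv[0]-c['cx'])/c['fx'],(uv[1]-c['cy'])/c['fy'],1]);o=T[:3,3]
    return o+d*(z-o[2])/d[2]
def proj(cam,p):
    c=vision.camera_info(cam);T=np.array(c['T']);q=T[:3,:3].T@(np.array(p)-T[:3,3])
    return np.array([q[0]/q[2]*c['fx']+c['cx'],q[1]/q[2]*c['fy']+c['cy']])
E
cat > a.py <<'E'
from h import *
np.set_printoptions(precision=1,suppress=True)
for cam in('scene','top'):
    save(cam,cam+'1'); print(cam,np.array(vision.camera_info(cam)['T']).tolist(),vision.camera_info(cam)['fx'])
    for l in ['lunchbox','flap_a','bracket','tray','jug','whisk','steamer','jar','bowl','mug']:
        for r in vision.cut_out(cam,l)[:2]:
            np.save(f'{cam}_{l}.npy',r['pixels']) 
            print(l,round(r['conf'],2),r['bbox'])
        for r in vision.pinpoint(cam,l)[:2]: print('  pt',round(r['conf'],2),np.array(r['xy']),ray(cam,r['xy'],0))
s=manip.read_state();print(s)
E
python3 a.py
```

```text
scene [[-0.21019630430627648, 0.8329270311882291, -0.5119082675362319, 1197.2108551923861], [0.9776548170473364, 0.17751007054892412, -0.11261098329139674, 129.73400799530933], [-0.0029278593071562727, -0.5241399961553009, -0.8516270850966392, 1096.5633062684044], [0.0, 0.0, 0.0, 1.0]] 383.358511451594
lunchbox 0.59 [365.4, 181.8, 39.8, 56.6]
  pt 0.84 [381.6 211.9] [478.4 321.6   0. ]
flap_a 0.61 [385.8, 182.8, 13.6, 4.4]
flap_a 0.55 [374.6, 222.5, 18.2, 14.8]
  pt 0.56 [383.3 226.5] [533.3 331.1   0. ]
  pt 0.48 [394.6 188.9] [375.2 358.8   0. ]
bracket 0.69 [259.5, 234.6, 44.6, 28.9]
  pt 0.96 [282.5 244.1] [664.4  22.5   0. ]
  pt 0.6 [218.2 270.7] [ 793.9 -151.1    0. ]
tray 0.62 [168.1, 141.2, 74.7, 74.4]
jug 0.71 [448.7, 187.9, 55.6, 46.4]
  pt 0.92 [462.5 221.1] [458.6 584.2   0. ]
whisk 0.67 [269.8, 161.2, 65.1, 21.5]
  pt 0.7 [459.6 223.1] [468.3 574.6   0. ]
  pt 0.63 [302.1 171.7] [368.6  31.9   0. ]
steamer 0.64 [67.1, 128.3, 70.4, 67.8]
  pt 0.59 [111.9 171.4] [ 508.9 -634.2    0. ]
jar 0.96 [310.1, 262.0, 21.6, 27.8]
jar 0.51 [261.8, 234.2, 43.6, 29.1]
  pt 0.6 [320.4 
[... 1192 characters left out ...]
. ]
jar 0.77 [224.5, 147.6, 15.3, 21.4]
  pt 0.54 [234.7 157.5] [786.8 153.7   0. ]
bowl 0.66 [326.2, 147.4, 35.2, 32.7]
  pt 0.65 [342.3 169.6] [ 735.9 -273.8    0. ]
mug 0.73 [301.0, 136.7, 20.9, 28.2]
  pt 0.69 [306.1 156.7] [ 788.5 -130.8    0. ]
  pt 0.66 [233.6 157.5] [786.8 158.1   0. ]
{'t': 2.1, 'joints': array([-1.4,  0.6,  0. ,  1.5, -0. ,  1. , -0. ]), 'joint_vel': array([ 0.,  0.,  0., -0., -0., -0.,  0.]), 'effort': array([ -0. , -55. ,   1.1, -18.7,  -0.1,   0. ,   0. ]), 'eef_pos': array([144.9, 633.7, 174.1]), 'tcp_rot': array([0. , 0.1, 1. , 0. ]), 'contact_force': array([-0.2,  0.8,  0.1]), 'moment': array([-0.,  0.,  0.]), 'finger_force': 0.0, 'opening': 93.9787843188662}
```

Run:
```python
import cv2
a=cv2.imread('pics/top1.png');cv2.imwrite('pics/top1c.png',cv2.resize(a[120:300,80:420],(800,424),interpolation=cv2.INTER_CUBIC))
a=cv2.imread('pics/scene1.png');cv2.imwrite('pics/scene1c.png',cv2.resize(a[120:320,140:440],(800,533),interpolation=cv2.INTER_CUBIC))
import numpy as np
from h import *
# edges fits
for l,z in (('lunchbox',60),('bracket',50),('tray',20)):
    m=np.load(f'top_{l}.npy').astype(np.uint8); ys,xs=np.nonzero(m)
    P=np.array([ray('top',(x,y),z)[:2] for x,y in zip(xs,ys)],np.float32)
    r=cv2.minAreaRect(P);print(l,r, cv2.boxPoints(r).round(0).tolist(), P.mean(0))
```

```text
lunchbox ((482.7191467285156, 323.49249267578125), (107.41770935058594, 205.38230895996094), 85.96417236328125) [[377.0, 277.0], [581.0, 263.0], [589.0, 370.0], [384.0, 384.0]] [481.7265  322.87222]
bracket ((692.5286865234375, 23.64272689819336), (123.33882904052734, 46.57557678222656), 89.72052764892578) [[669.0, -38.0], [716.0, -38.0], [716.0, 85.0], [670.0, 85.0]] [691.98645  23.12954]Traceback (most recent call last):
  File "<stdin>", line 9, in <module>
  File "h.py", line 7, in ray
    c=vision.camera_info(cam);T=np.array(c['T'])
ValueError: time passes only in moves, steps and waits
```

View pics/top1c.png

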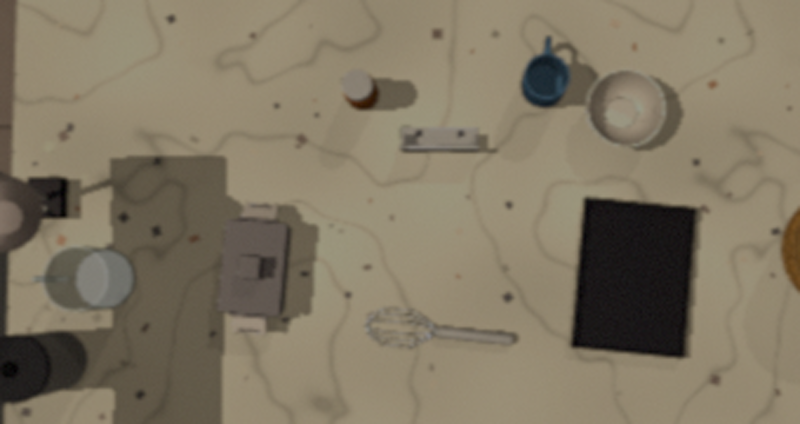

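View pics/scene1c.png

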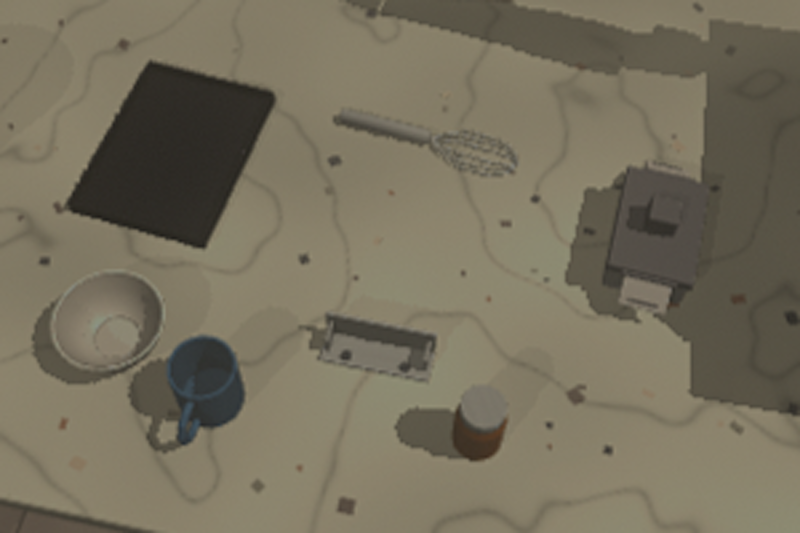

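```bash
sed -i '/^def save/i from functools import lru_cache\nci=lru_cache()(lambda c: vision.camera_info(c))' h.py; sed -i 's/c=vision.camera_info(cam)/c=ci(cam)/' h.py
cat > fit.py <<'E'
from h import *
from scipy.optimize import minimize
def bx(x0,x1,y0,y1,z0,z1): return np.array([[x,y,z] for x in(x0,x1) for y in(y0,y1) for z in(z0,z1)],float)
PARTS={'lunchbox':lambda a,b:[bx(-70,70,-48,48,0,46),bx(-75,75,-51,51,46,60),bx(-18,18,-18,18,60,90),flap(a,1),flap(b,-1)],
 'bracket':lambda a,b:[np.vstack([bx(0,5,-65,65,0,50),bx(0,42,-65,65,0,5)])],
 'tray':lambda a,b:[bx(-125,125,-93,93,0,20)]}
def flap(t,s):
    p=bx(-3,3,-28,28,-36,0); p=p@R.from_euler('y',-t).as_matrix().T+[77,0,52]
    return p*[s,1,1]
def proj_many(cam,P):
    c=ci(cam);T=np.array(c['T']);q=(P-T[:3,3])@T[:3,:3]
    return np.c_[q[:,0]/q[:,2]*c['fx']+c['cx'],q[:,1]/q[:,2]*c['fy']+c['cy']]
S=4
def render(cam,l,p):
    im=np.zeros((420*S,560*S),np.uint8);a,b=(p[3],p[4]) if len(p)>3 else (0,0)
    Rz=R.from_euler('z',p[2]).as_matrix()
    for P in PARTS[l](a,b):
        uv=proj_many(cam,P@Rz.T+[p[0],p[1],0])
        h=cv2.convexHull(((uv+.5)*S*16).astype(np.int32)); cv2.fillConvexPoly(im,h,255,shift=4)
    return cv2.resize(im,(560,420),interpolation=cv2.INTER_AREA)/255.
def fit(l,p0,masks,step):
    f=lambda p:sum(np.abs(render(c,l,p)-m).sum() for c,m in masks.items())
    r=minimize(f,p0,method='Nelder-Mead',options=dict(initial_simplex=np.vstack([p0]+[np.array(p0)+np.eye(len(p0))[i]*step[i] for i in range(len(p0))]),maxiter=250,xatol=.05))
    return r.x,r.fun,[m.sum() for m in masks.values()]
E
cat > b.py <<'E'
from fit import *
np.set_printoptions(precision=3,suppress=True)
for l,p0,st in (('lunchbox',[482,325,-.05,1.,1.],[10,10,.1,.15,.15]),('bracket',[668,25,0],[8,8,.1]),('tray',[459,-290,-.05],[8,8,.1])):
    ms={}
    for c in('top','scene'):
        for r in vision.cut_out(c,l)[:1]: ms[c]=r['pixels'].astype(float); print(l,c,r['conf'],r['bbox'])
    for sel in (['top','scene'],['top'],['scene']):
        m={k:v for k,v in ms.items() if k in sel}
        if m: print(l,sel,*fit(l,p0,m,st))
for c in('top','scene'):
    for l in ('clip_a','flap_a'): print(c,l,[(r['conf'],np.round(r['xy'],1)) for r in vision.pinpoint(c,l)])
s=manip.read_state();print(s['t'],R.from_quat(np.roll(s['tcp_rot'],-1)).as_matrix(),s['joints'])
E
python3 b.py
```

```text
lunchbox top 0.86 [172.4, 209.9, 30.0, 51.4]
lunchbox scene 0.59 [365.4, 181.8, 39.8, 56.6]
lunchbox ['top', 'scene'] [480.637 326.277  -0.097   0.919   0.934] 235.18039215686275 [np.float64(1263.0), np.float64(1646.0)]
lunchbox ['top'] [485.904 326.653  -0.093   0.667   0.829] 121.65098039215687 [np.float64(1263.0)]
lunchbox ['scene'] [479.561 325.991  -0.097   1.13    0.91 ] 80.4156862745098 [np.float64(1646.0)]
bracket top 0.7 [249.7, 174.5, 32.3, 12.4]
bracket scene 0.69 [259.5, 234.6, 44.6, 28.9]
bracket ['top', 'scene'] [674.49   24.742  -0.005] 133.35294117647055 [np.float64(383.0), np.float64(832.0)]
bracket ['top'] [678.987  25.487  -0.001] 39.752941176470586 [np.float64(383.0)]
bracket ['scene'] [673.122  24.545   0.009] 59.466666666666654 [np.float64(832.0)]
tray top 0.84 [320.6, 204.3, 55.0, 67.5]
tray scene 0.62 [168.1, 141.2, 74.7, 74.4]
tray ['top', 'scene'] [ 466.758 -295.289   -0.104] 282.1333333333333 [np.float64(3147.0), np.float64(3271.0)]
tray ['top'] [ 469.006 -294.362   -0.102] 69.5764705882353 [np.float64(3147.0)]
tray ['scene'] [ 461.948 -295.92    -0.105] 101.07450980392157 [np.float64(3271.0)]Traceback (most recent call last):
  File "b.py", line 11, in <module>
    for l in ('clip_a','flap_a'): print(c,l,[(r['conf'],np.round(r['xy'],1)) for r in vision.pinpoint(c,l)])
                                                                                      ~~~~~~~~~~~~~~~^^^^^
ValueError: it knows: bowl, bracket, flap, jar, jug, lunchbox, mug, steamer, tray, whisk
```

```bash
cat > go.py <<'E'
import sys
from h import *
# usage: go.py x y z yaw(of tool x axis, rad; tool down)
s=manip.read_state();Q=R.from_quat(np.roll(s['tcp_rot'],-1));M=Q.as_matrix()
print('t',s['t'],'pos',s['eef_pos'].round(1),'yaw',np.arctan2(M[1,0],M[0,0]).round(4),'tilt',M[:,2].round(3),'j',s['joints'].round(2),'F',s['contact_force'].round(1),'M',s['moment'].round(2),'op',round(s['opening'],1))
if len(sys.argv)>4:
    x,y,z,a=map(float,sys.argv[1:])
    G=R.from_matrix(np.array([[np.cos(a),np.sin(a),0],[np.sin(a),-np.cos(a),0],[0,0,-1]]))
    print('shift in tool now',(M.T@(np.array([x,y,z])-s['eef_pos'])).round(1),'shift in target axes',(G.inv().apply(np.array([x,y,z])-s['eef_pos'])).round(1),'turn units',((Q.inv()*G).as_rotvec()/np.radians(6)).round(3))
E
python3 go.py 482.5 326.3 130 3.045; python3 go.py 482.5 326.3 130 -0.097
```

```text
t 2.4 pos [144.8 633.7 174.1] yaw 2.9168 tilt [-0.  0. -1.] j [-1.41  0.63  0.04  1.52 -0.03  1.   -0.02] F [ 0.3 -1.   0.2] M [0.02 0.07 0.06] op 94.1
shift in tool now [-397.7 -224.4   44. ] shift in target axes [-365.7 -273.4   44.1] turn units [-0.000e+00 -1.000e-03 -1.224e+00]
t 2.4 pos [144.8 633.7 174.1] yaw 2.9168 tilt [-0.  0. -1.] j [-1.41  0.63  0.04  1.52 -0.03  1.   -0.02] F [ 0.3 -1.   0.2] M [0.02 0.07 0.06] op 94.1
shift in tool now [-397.7 -224.4   44. ] shift in target axes [365.9 273.2  44.1] turn units [-1.000e-03  0.000e+00  2.878e+01]
```

Request:
servo_tool(increments=[[0,0,0,0,0,-0.61,1],[0,0,0,0,0,-0.61,1],[-0.04,-0.03,0,0,0,0,1],[-0.04,-0.03,0,0,0,0,1],[-0.04,-0.03,0,0,0,0,1],[-0.04,-0.03,0,0,0,0,1],[-0.04,-0.03,0,0,0,0,1],[-0.04,-0.03,0.01,0,0,0,1],[-0.04,-0.03,0.01,0,0,0,1],[-0.04,-0.03,0.01,0,0,0,1]], grip_force=60)

```text
t: 3.4
eef_pos: [439.4, 364.5, 144.7]
tcp_rot: [0.0, 0.048, 0.999, 0.0]
contact_force: [-0.2, 1.0, 0.5]
opening: 93.9
finger_force: 0.0
```

Request:
servo_tool(increments=[[-0.03,-0.03,0.01,0,0,0,1],[0,0,0,0,0,0,1],[0,0,0,0,0,0,1]])

```text
t: 3.7
eef_pos: [465.4, 332.0, 134.4]
tcp_rot: [-0.0, 0.05, 0.999, -0.0]
contact_force: [-0.3, 0.8, 0.5]
opening: 94.2
finger_force: 0.0
```

```bash
python3 go.py 483 326.3 66 3.045
python3 - <<'E'
from h import *
a=save('top','g1');cv2.imwrite('pics/g1c.png',cv2.resize(cv2.cvtColor(a,cv2.COLOR_RGB2BGR)[190:280,150:270],(800,600),interpolation=cv2.INTER_CUBIC))
E
```

```text
t 3.7 pos [465.4 332.  134.4] yaw 3.0417 tilt [-0. -0. -1.] j [-0.67  0.56  0.    1.78 -0.    0.8   0.81] F [-0.3  0.8  0.5] M [ 0.04  0.   -0.  ] op 94.2
shift in tool now [-18.1  -3.9  68.4] shift in target axes [-18.   -4.   68.4] turn units [-0.002 -0.005 -0.032]
```

View pics/g1c.png

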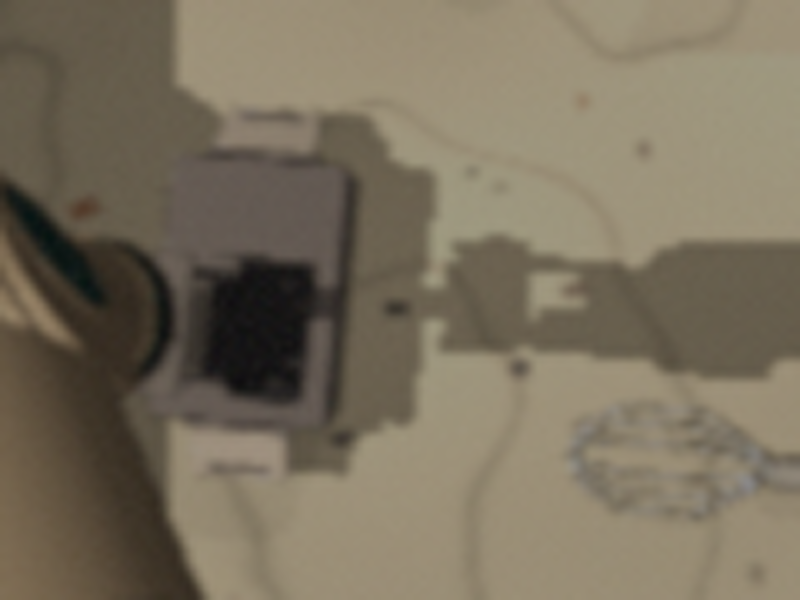

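Request:
servo_tool(increments=[[-0.018,-0.004,0.03,0,0,0,1],[0,0,0.02,0,0,0,1],[0,0,0.018,0,0,0,1],[0,0,0,0,0,0,1],[0,0,0,0,0,0,-1],[0,0,0,0,0,0,-1],[0,0,0,0,0,0,-1],[0,0,0,0,0,0,-1],[0,0,0,0,0,0,-1],[0,0,0,0,0,0,-1]], grip_force=60)

```text
t: 4.75
eef_pos: [482.6, 327.3, 66.9]
tcp_rot: [0.0, 0.049, 0.999, 0.0]
contact_force: [-0.1, -0.1, -0.1]
opening: 49.4
finger_force: 0.0
```

Request:
servo_tool(increments=[[0,0,0,0,0,0,-1],[0,0,0,0,0,0,-1]])

```text
t: 4.95
eef_pos: [482.5, 327.2, 66.7]
tcp_rot: [-0.0, 0.049, 0.999, -0.0]
contact_force: [0.9, 0.9, 0.3]
opening: 33.7
finger_force: 0.0
```

```bash
python3 go.py 540 25 126 3.1416
```

```text
t 4.95 pos [482.5 327.2  66.7] yaw 3.0445 tilt [-0. -0. -1.] j [-0.64  0.67  0.    1.81 -0.    0.66  0.83] F [0.9 0.9 0.3] M [-0.01  0.01  0.05] op 33.7
shift in tool now [ -86.6 -295.2  -59.3] shift in target axes [ -57.5 -302.2  -59.3] turn units [-0.    -0.    -0.928]
```

Request:
servo_tool(increments=[[0,0,0,0,0,0,-1]])

```text
t: 5.05
eef_pos: [482.4, 327.2, 66.6]
tcp_rot: [-0.0, 0.049, 0.999, -0.0]
contact_force: [-0.8, -0.5, -0.6]
opening: 25.3
finger_force: 0.0
```

Request:
servo_tool(increments=[[0,0,0,0,0,0,1],[0,0,0,0,0,0,1],[0,0,0,0,0,0,1]])

```text
t: 5.35
eef_pos: [482.4, 327.3, 66.6]
tcp_rot: [-0.0, 0.049, 0.999, -0.0]
contact_force: [0.4, 0.1, 0.9]
opening: 46.1
finger_force: 0.0
```

```bash
python3 go.py
python3 - <<'E'
from h import *
from fit import render
t=cv2.imread('pics/top1.png')[195:275,160:220];s=cv2.imread('pics/scene1.png')[170:250,350:410]
n=cv2.cvtColor(save('scene','s2'),cv2.COLOR_RGB2BGR)[170:250,350:410]
print(proj('top',(482,327,90)),proj('scene',(482,327,90)),ray('top',(188,233.5),90),ray('scene',(389,200),90))
o=np.hstack([cv2.resize(i,(266,355),interpolation=cv2.INTER_CUBIC) for i in (t,s,n)]);cv2.imwrite('pics/cmp.png',o)
E
```

```text
t 5.35 pos [482.4 327.3  66.6] yaw 3.0445 tilt [-0.  0. -1.] j [-0.64  0.67  0.    1.81 -0.    0.66  0.83] F [0.4 0.1 0.9] M [-0.01 -0.01 -0.06] op 46.1
[185.4070134  233.85362568] [389.70367485 198.30831987] [483.28703438 317.3229543   90.        ] [488.82878054 325.24703543  90.        ]
```

View pics/cmp.png

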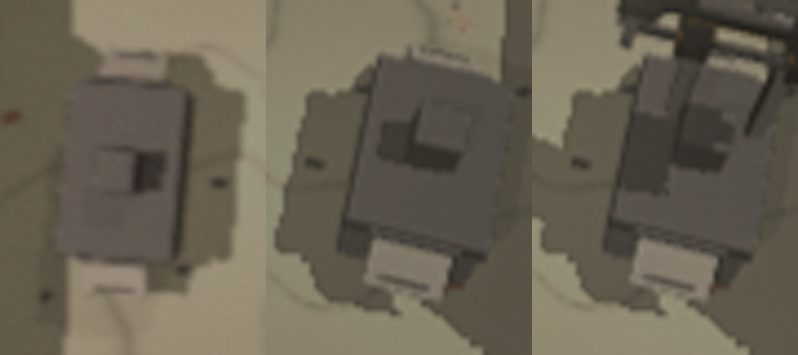

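Run:
```python
from h import *
n=cv2.imread('pics/s2.png')[150:250,330:430]
t=cv2.cvtColor(save('top','t3'),cv2.COLOR_RGB2BGR)[190:280,145:235]
a=cv2.resize(n,(500,500),interpolation=cv2.INTER_CUBIC);b=cv2.resize(cv2.imread('pics/scene1.png')[170:240,360:420],(300,350),interpolation=cv2.INTER_CUBIC)
for im,x0,y0,k in((a,330,150,5),(b,360,170,5)):
  for p,c in(((482.4,327.3,66.6),(0,0,255)),((482.4,327.3,90),(0,255,0)),((482.4,327.3,60),(255,0,0))):
    u=(proj('scene',p)-[x0,y0]+.5)*k; cv2.circle(im,tuple(int(v) for v in u),4,c,-1)
o=np.zeros((500,800,3),np.uint8);o[:,:500]=a;o[:350,500:]=b;cv2.imwrite('pics/z.png',o)
```

```text
(no output)
```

View pics/z.png

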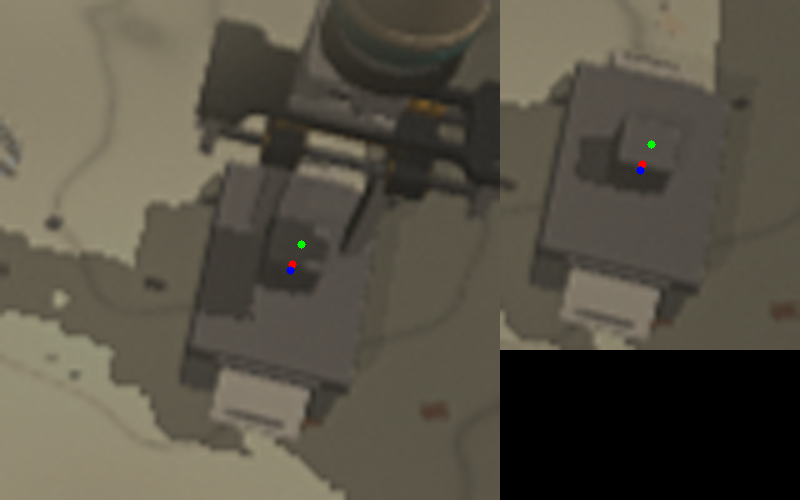

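View t3.

Run:
```python
from h import *
a=cv2.resize(cv2.imread('pics/t3.png')[200:270,155:225],(490,490),interpolation=cv2.INTER_CUBIC);b=cv2.resize(cv2.imread('pics/top1.png')[205:265,165:210],(300,400),interpolation=cv2.INTER_CUBIC)
for im,x0,y0,k in((a,155,200,7),(b,165,205,6.667)):
  for p,c in(((482.4,327.3,66.6),(0,0,255)),((482.4,327.3,90),(0,255,0)),((482.4,327.3,165),(255,0,0))):
    u=(proj('top',p)-[x0,y0]+.5)*k; cv2.circle(im,tuple(int(v) for v in u),4,c,-1)
o=np.zeros((490,800,3),np.uint8);o[:,:490]=a;o[:400,500:]=b;cv2.imwrite('pics/z2.png',o)
```

```text
(no output)
```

View pics/z2.png

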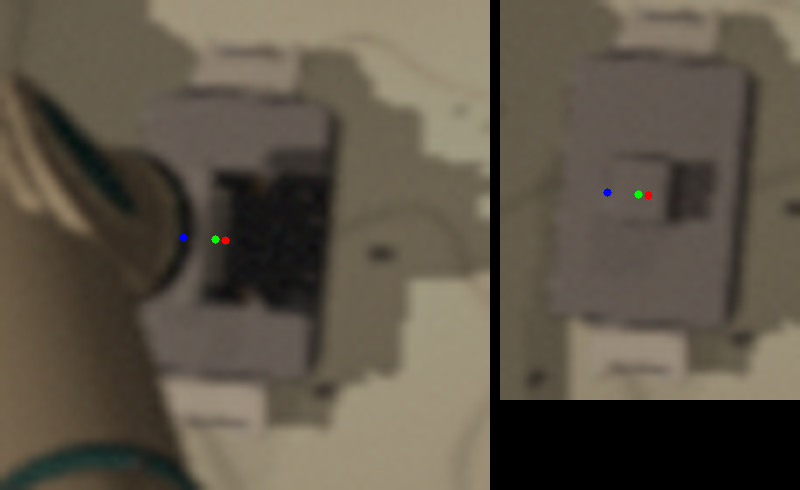

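Request:
servo_tool(increments=[[0,0,0,0,0,0,1],[0,0,0,0,0,0,1],[0,0,0,0,0,0,1],[0,0,0.002,0,0,0,1],[0,0,0.002,0,0,0,1],[0,0,0.002,0,0,0,1],[0,0,0,0,0,0,1]])

```text
t: 6.15
eef_pos: [482.2, 327.1, 60.2]
tcp_rot: [-0.0, 0.049, 0.999, -0.0]
contact_force: [-0.5, 0.2, 0.1]
opening: 94.0
finger_force: 0.0
```

Request:
servo_tool(increments=[[0,0,0.002,0,0,0,1],[0,0,0.002,0,0,0,1],[0,0,0,0,0,0,1]])

```text
t: 6.45
eef_pos: [482.2, 327.1, 56.3]
tcp_rot: [-0.0, 0.048, 0.999, -0.0]
contact_force: [0.5, -0.1, -0.9]
opening: 94.2
finger_force: 0.0
```

Request:
servo_tool(increments=[[0,0,0,0,0,0,-1],[0,0,0,0,0,0,-1],[0,0,0,0,0,0,-1],[0,0,0,0,0,0,-1],[0,0,0,0,0,0,-1],[0,0,0,0,0,0,-1]], grip_force=60)

```text
t: 7.05
eef_pos: [482.4, 327.3, 56.7]
tcp_rot: [0.0, 0.048, 0.999, 0.0]
contact_force: [-1.0, 0.0, 0.4]
opening: 49.0
finger_force: 0.0
```

Request:
servo_tool(increments=[[0,0,0,0,0,0,-1],[0,0,0,0,0,0,-1],[0,0,0,0,0,0,-1]])

```text
t: 7.35
eef_pos: [482.2, 326.0, 56.5]
tcp_rot: [-0.0, 0.049, 0.999, -0.001]
contact_force: [-0.2, -2.9, 1.0]
opening: 34.0
finger_force: 60.0
```

Run:
```python
from h import *
save('scene','s4')
a=cv2.resize(cv2.imread('pics/s4.png')[165:235,355:425],(560,560),interpolation=cv2.INTER_CUBIC)
M=R.from_quat(np.roll(manip.read_state()['tcp_rot'],-1)).as_matrix();p0=manip.read_state()['eef_pos']
for d in((0,0,0),(0,-.03,0),(0,.03,0),(0,0,-.1)):
    u=(proj('scene',p0+M@(np.array(d)*1000))-[355,165]+.5)*8; print(u)
    cv2.circle(a,tuple(int(v) for v in u),4,(0,0,255),-1)
cv2.imwrite('pics/z3.png',a)
```

```text
[258.7698989  316.20731955]
[184.42099895 297.07054412]
[333.70329042 335.49453815]
[322.49379296 173.12488196]
```

View pics/z3.png

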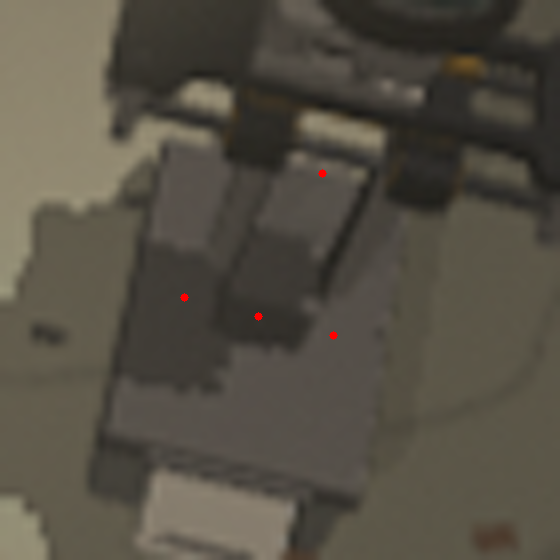

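Request:
servo_tool(increments=[[0,0,0,0,0,0,0.1],[0,0,0,0,0,0,0.1],[0,0,0.003,0,0,0,0.1],[0,0,0.003,0,0,0,0.1],[0,0,0.003,0,0,0,0.1],[0,0,0,0,0,0,0.1]])

```text
t: 8.0
eef_pos: [482.1, 327.2, 47.0]
tcp_rot: [-0.0, 0.048, 0.999, -0.0]
contact_force: [1.0, 0.1, -1.0]
opening: 52.1
finger_force: 0.0
```

Request:
servo_tool(increments=[[0,0,0.002,0,0,0,0.1],[0,0,0.002,0,0,0,0.1],[0,0,0,0,0,0,0.1]])

```text
t: 8.3
eef_pos: [482.2, 327.1, 43.3]
tcp_rot: [-0.0, 0.049, 0.999, -0.0]
contact_force: [0.4, 0.6, -0.4]
opening: 51.6
finger_force: 0.0
```

Request:
servo_tool(increments=[[0,0,0.002,0,0,0,0.1],[0,0,0,0,0,0,0.1]])

```text
t: 8.5
eef_pos: [482.3, 327.2, 41.4]
tcp_rot: [-0.0, 0.049, 0.999, -0.0]
contact_force: [0.7, 0.4, -0.7]
opening: 51.5
finger_force: 0.0
```

Request:
servo_tool(increments=[[0,0,0.002,0,0,0,0.1],[0,0,0,0,0,0,0.1]])

```text
t: 8.7
eef_pos: [482.3, 327.1, 39.4]
tcp_rot: [-0.0, 0.049, 0.999, -0.0]
contact_force: [-0.2, -0.1, -0.2]
opening: 51.8
finger_force: 0.0
```

Request:
servo_tool(increments=[[0,0,0,0,0,0,-1],[0,0,0,0,0,0,-1],[0,0,0,0,0,0,-1],[0,0,0,0,0,0,-1],[0,0,-0.01,0,0,0,-1],[0,0,-0.03,0,0,0,-1],[0,0,-0.03,0,0,0,-1],[0,0,0,0,0,0,-1]], grip_force=60)

```text
t: 9.5
eef_pos: [485.0, 330.2, 113.3]
tcp_rot: [0.003, 0.048, 0.999, 0.003]
contact_force: [1.4, 0.8, -5.4]
opening: 35.6
finger_force: 59.9
```

```bash
python3 go.py 540 25 110 3.1416
```

```text
t 9.5 pos [485.  330.2 113.3] yaw 3.0452 tilt [ 0.006  0.006 -1.   ] j [-0.65  0.6   0.    1.77 -0.    0.76  0.83] F [ 1.4  0.8 -5.4] M [ 0.11 -0.21 -0.01] op 35.6
shift in tool now [ -84.1 -298.5    1.9] shift in target axes [ -55.  -305.2    3.3] turn units [ 0.058  0.059 -0.921]
```

Request:
servo_tool(increments=[[0,-0.02,0,0,0,-0.46,-1],[0,-0.04,0,0,0,-0.46,-1],[-0.008,-0.045,0,0,0,0,-1],[-0.008,-0.045,0,0,0,0,-1],[-0.008,-0.045,0,0,0,0,-1],[-0.008,-0.045,0,0,0,0,-1],[-0.008,-0.04,0,0,0,0,-1],[-0.008,-0.02,0,0,0,0,-1],[0,0,0,0,0,0,-1],[0,0,0,0,0,0,-1]])

```text
t: 10.5
eef_pos: [525.6, 27.7, 108.6]
tcp_rot: [-0.001, 0.001, 1.0, 0.0]
contact_force: [-0.1, 0.9, -6.4]
opening: 35.9
finger_force: 59.9
```

```bash
cat > look.py <<'E'
import sys
from fit import *
np.set_printoptions(precision=3,suppress=True)
# fit lunchbox raised by z given as argument
from h import *
s=manip.read_state();p=s['eef_pos']; zb=float(sys.argv[1]); yaw=float(sys.argv[2])
P0=PARTS['lunchbox'];PARTS['lunchbox']=lambda a,b:[q+[0,0,zb] for q in P0(a,b)]
for c in('top','scene'):
    vision.capture(c)
    print(c,'flaps',[(round(r['conf'],2),np.round(r['xy'],1).tolist()) for r in vision.pinpoint(c,'flap_a')],'proj +x',proj(c,p+[77,0,52+zb-p[2]]).round(1),'-x',proj(c,p+[-77,0,52+zb-p[2]]).round(1))
    print(' bracket',[(round(r['conf'],2),ray(c,r['xy'],0)[:2]) for r in vision.pinpoint(c,'bracket')][:1])
E
python3 look.py 70 3.1416; python3 go.py 540 25 47 3.1416
```

```text
top flaps [(0.63, [265.3, 198.4])] proj +x [265.3 200.5] -x [265.4 242.7]
 bracket [(0.72, array([682.605,  33.793]))]
scene flaps [(0.6, [288.7, 209.7]), (0.52, [299.1, 171.0])] proj +x [288.6 208. ] -x [298.2 167.9]
 bracket [(0.85, array([668.021,  22.649]))]
t 10.8 pos [526.1  28.6 109.5] yaw -3.1402 tilt [-0.  0. -1.] j [-0.07  0.54 -0.05  1.93  0.04  0.68  1.42] F [-0.3 -1.1 -6. ] M [ 0.02  0.   -0.02] op 35.4
shift in tool now [-13.9  -3.7  62.5] shift in target axes [-13.9  -3.6  62.5] turn units [ 0.004 -0.003  0.013]
```

Request:
servo_tool(increments=[[-0.005,-0.003,0.03,0,0,0,-1],[-0.005,0,0.025,0,0,0,-1],[0,0,0.012,0,0,0,-1],[0,0,0,0,0,0,-1],[0,0,0,0,0,0,-1]])

```text
t: 11.3
eef_pos: [536.4, 24.7, 43.1]
tcp_rot: [0.0, 0.0, 1.0, 0.0]
contact_force: [0.3, 0.8, -5.0]
opening: 35.6
finger_force: 59.9
```

Request:
servo_tool(increments=[[-0.01,0,0,0,0,0,-1],[-0.01,0,0,0,0,0,-1],[-0.005,0,0,0,0,0,-1],[-0.005,0,0,0,0,0,-1],[-0.005,0,0,0,0,0,-1],[0,0,0,0,0,0,-1]])

```text
t: 11.9
eef_pos: [569.5, 24.3, 42.1]
tcp_rot: [-0.002, 0.0, 1.0, -0.0]
contact_force: [-3.4, -0.2, -4.7]
opening: 35.4
finger_force: 59.9
```

```bash
python3 go.py
```

```text
t 11.9 pos [569.5  24.3  42.1] yaw 3.1407 tilt [-0.004 -0.    -1.   ] j [-0.06  0.69 -0.05  1.85  0.05  0.6   1.43] F [-3.4 -0.2 -4.7] M [ 0.09  0.85 -0.03] op 35.4
```

Request:
servo_tool(increments=[[-0.005,0,0,0,0,0,-1],[-0.005,0,0,0,0,0,-1],[-0.005,0,0,0,0,0,-1],[0,0,0,0,0,0,-1]])

```text
t: 12.3
eef_pos: [587.2, 24.3, 42.5]
tcp_rot: [0.001, 0.0, 1.0, 0.0]
contact_force: [-1.7, 0.0, -6.5]
opening: 35.4
finger_force: 59.9
```

Request:
servo_tool(increments=[[-0.003,0,0,0,0,0,-1],[-0.003,0,0,0,0,0,-1],[0,0,0,0,0,0,-1]])

```text
t: 12.6
eef_pos: [593.4, 24.4, 42.8]
tcp_rot: [0.001, 0.0, 1.0, 0.0]
contact_force: [-1.4, -0.3, -6.5]
opening: 35.3
finger_force: 59.9
```

```bash
python3 go.py
```

```text
t 12.6 pos [593.4  24.4  42.8] yaw 3.1409 tilt [ 0.001  0.    -1.   ] j [-0.06  0.72 -0.05  1.79  0.05  0.63  1.43] F [-1.4 -0.3 -6.5] M [0.05 0.18 0.  ] op 35.3
```

Request:
servo_tool(increments=[[-0.002,0,0.001,0,0,0,-1],[-0.002,0,0.001,0,0,0,-1],[0,0,0,0,0,0,-1]])

```text
t: 12.9
eef_pos: [595.7, 24.3, 40.3]
tcp_rot: [-0.001, 0.0, 1.0, -0.0]
contact_force: [-3.5, 0.2, -3.2]
opening: 35.3
finger_force: 59.9
```

Request:
servo_tool(increments=[[-0.002,0,0,0,0,0,-1],[0,0,0,0,0,0,-1]])

```text
t: 13.1
eef_pos: [595.8, 24.3, 40.1]
tcp_rot: [-0.002, 0.0, 1.0, -0.0]
contact_force: [-4.6, 0.1, -2.3]
opening: 34.9
finger_force: 59.9
```

```bash
python3 go.py
```

```text
t 13.1 pos [595.8  24.3  40.1] yaw 3.1406 tilt [-0.005 -0.    -1.   ] j [-0.06  0.73 -0.05  1.78  0.05  0.64  1.43] F [-4.6  0.1 -2.3] M [ 0.07  1.48 -0.11] op 34.9
```

Request:
servo_tool(increments=[[-0.003,0,0.001,0,0,0,-1],[-0.003,0,0,0,0,0,-1],[0,0,0,0,0,0,-1],[0,0,0,0,0,0,-1]])

```text
t: 13.5
eef_pos: [595.6, 24.2, 40.0]
tcp_rot: [-0.008, 0.0, 1.0, -0.0]
contact_force: [-19.9, 0.5, 14.9]
opening: 35.8
finger_force: 59.9
```

```bash
python3 go.py
python3 - <<'E'
from h import *
a=cv2.cvtColor(save('scene','s5'),cv2.COLOR_RGB2BGR)[150:270,240:330];b=cv2.cvtColor(save('top','t5'),cv2.COLOR_RGB2BGR)[165:255,230:300]
o=np.hstack([cv2.resize(a,(400,533),interpolation=cv2.INTER_CUBIC),cv2.resize(b,(400,533),interpolation=cv2.INTER_CUBIC)]);cv2.imwrite('pics/z5.png',o)
E
```

```text
t 13.5 pos [595.6  24.2  40. ] yaw 3.1406 tilt [-0.016 -0.001 -1.   ] j [-0.06  0.73 -0.05  1.77  0.05  0.66  1.44] F [-19.9   0.5  14.9] M [ 0.15  4.33 -0.08] op 35.8
```

View pics/z5.png

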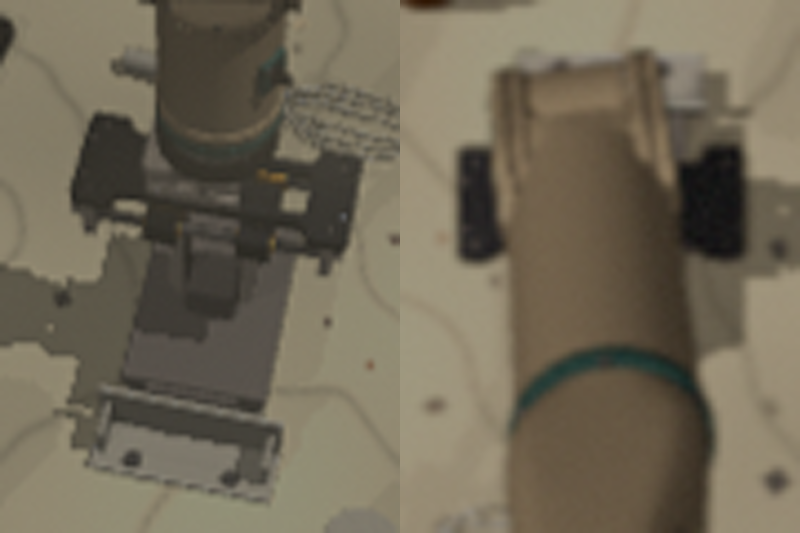

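Request:
servo_tool(increments=[[0.01,0,0,0,0,0,-1],[0.02,0,-0.01,0,0,0,-1],[0.03,0,-0.03,0,0,0,-1],[0,0,-0.03,0,0,1,-1],[0,0,0,0,0,1,-1],[0,0,0,0,0,1,-1],[0,0,0,0,0,1,-1],[0,0,0,0,0,1,-1],[0,0,0,0,0,1,-1],[0,0,0,0,0,1,-1]])

```text
t: 14.6
eef_pos: [546.3, 24.3, 110.1]
tcp_rot: [0.002, 0.361, 0.933, 0.001]
contact_force: [0.6, 0.1, -5.4]
opening: 35.4
finger_force: 59.9
```

Request:
servo_tool(increments=[[0,0,0,0,0,1,-1],[0,0,0,0,0,1,-1],[0,0,0,0,0,1,-1],[0,0,0,0,0,1,-1],[0,0,0,0,0,1,-1],[0,0,0,0,0,1,-1],[0,0,0,0,0,1,-1],[0,0,0,0,0,1,-1],[0,0,0,0,0,1,-1],[0,0,0,0,0,1,-1]])

```text
t: 15.6
eef_pos: [546.3, 24.3, 110.0]
tcp_rot: [0.001, 0.778, 0.628, 0.001]
contact_force: [0.4, -0.3, -5.2]
opening: 35.6
finger_force: 59.9
```

Request:
servo_tool(increments=[[0,0,0,0,0,1,-1],[0,0,0,0,0,1,-1],[0,0,0,0,0,1,-1],[0,0,0,0,0,1,-1],[0,0,0,0,0,1,-1],[0,0,0,0,0,1,-1],[0,0,0,0,0,1,-1],[0,0,0,0,0,1,-1],[0,0,0,0,0,1,-1],[0,0,0,0,0,1,-1]])

```text
t: 16.6
eef_pos: [546.1, 24.4, 110.0]
tcp_rot: [0.001, 0.988, 0.155, 0.002]
contact_force: [-0.4, 0.1, -5.4]
opening: 35.6
finger_force: 59.9
```

Request:
servo_tool(increments=[[0,0,0,0,0,1,-1],[0,0,0,0,0,1,-1],[0,0,0,0,0,1,-1],[0,0,0,0,0,0,-1],[0,0,0,0,0,0,-1]])

```text
t: 17.1
eef_pos: [545.2, 24.5, 109.7]
tcp_rot: [0.0, 1.0, 0.002, 0.001]
contact_force: [-0.9, 0.0, -5.6]
opening: 35.4
finger_force: 59.9
```

```bash
python3 look.py 69 0; python3 go.py 560 25 42 0
python3 - <<'E'
from h import *
a=cv2.cvtColor(save('scene','s6'),cv2.COLOR_RGB2BGR)[130:250,240:330];b=cv2.cvtColor(save('top','t6'),cv2.COLOR_RGB2BGR)[165:255,230:300]
o=np.hstack([cv2.resize(a,(400,533),interpolation=cv2.INTER_CUBIC),cv2.resize(b,(400,533),interpolation=cv2.INTER_CUBIC)]);cv2.imwrite('pics/z6.png',o)
E
```

```text
top flaps [(0.58, [267.8, 193.2])] proj +x [266.2 195.2] -x [266.3 237.3]
 bracket [(0.87, array([682.222,  37.364]))]
scene flaps [(0.59, [288.4, 212.3])] proj +x [286.3 213.5] -x [296.  172.8]
 bracket [(0.61, array([676.251,  22.766]))]
t 17.4 pos [544.5  24.3 109.7] yaw -0.0001 tilt [ 0.  0. -1.] j [-0.62  0.72  0.85  1.89 -0.71  0.86 -0.97] F [ 0.7 -0.2 -5.6] M [ 0.02  0.15 -0.01] op 35.6
shift in tool now [15.5 -0.7 67.7] shift in target axes [15.5 -0.7 67.7] turn units [-0.001 -0.003 -0.001]
```

View pics/z6.png

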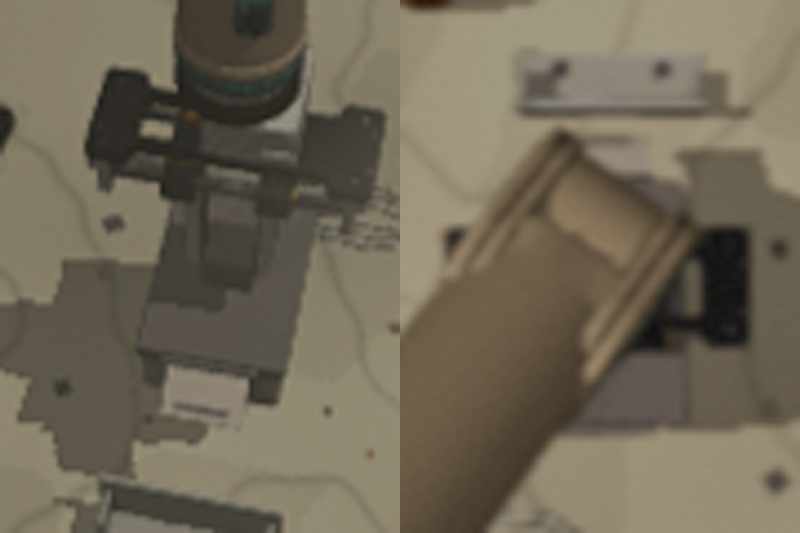

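Request:
servo_tool(increments=[[0,0,0.03,0,0,0,-1],[0,0,0.025,0,0,0,-1],[0,0,0.012,0,0,0,-1],[0.005,0,0,0,0,0,-1],[0.005,0,0,0,0,0,-1],[0.005,0,0,0,0,0,-1],[0.005,0,0,0,0,0,-1],[0.005,0,0,0,0,0,-1],[0,0,0,0,0,0,-1]])

```text
t: 18.4
eef_pos: [568.5, 24.6, 42.5]
tcp_rot: [-0.0, 1.0, -0.0, -0.001]
contact_force: [-2.7, 0.7, -5.9]
opening: 35.9
finger_force: 59.9
```

Request:
servo_tool(increments=[[0.005,0,0,0,0,0,-1],[0.005,0,0,0,0,0,-1],[0.005,0,0,0,0,0,-1],[0,0,0,0,0,0,-1]])

```text
t: 18.8
eef_pos: [583.6, 24.6, 42.4]
tcp_rot: [-0.0, 1.0, -0.0, -0.001]
contact_force: [-2.9, 0.5, -4.5]
opening: 35.3
finger_force: 59.9
```

Request:
servo_tool(increments=[[0.003,0,0,0,0,0,-1],[0.003,0,0,0,0,0,-1],[0,0,0,0,0,0,-1]])

```text
t: 19.1
eef_pos: [591.6, 24.4, 42.8]
tcp_rot: [0.0, 1.0, -0.0, 0.001]
contact_force: [-1.0, 0.1, -4.9]
opening: 35.5
finger_force: 59.9
```

```bash
python3 go.py
```

```text
t 19.1 pos [591.6  24.4  42.8] yaw -0.0003 tilt [ 0.002 -0.    -1.   ] j [-0.53  0.85  0.76  1.81 -0.8   0.81 -0.93] F [-1.   0.1 -4.9] M [0.13 0.39 0.05] op 35.5
```

Request:
servo_tool(increments=[[0.002,0,0.001,0,0,0,-1],[0.002,0,0.001,0,0,0,-1],[0,0,0,0,0,0,-1]])

```text
t: 19.4
eef_pos: [594.9, 24.2, 40.5]
tcp_rot: [0.0, 1.0, -0.0, 0.0]
contact_force: [-1.1, 0.4, -4.2]
opening: 35.7
finger_force: 59.9
```

Request:
servo_tool(increments=[[0.002,0,0.001,0,0,0,-1],[0.002,0,0,0,0,0,-1],[0.002,0,0,0,0,0,-1],[0,0,0,0,0,0,-1]])

```text
t: 19.8
eef_pos: [596.6, 24.4, 39.8]
tcp_rot: [-0.001, 1.0, -0.001, -0.003]
contact_force: [-10.2, 0.2, 5.2]
opening: 35.3
finger_force: 59.9
```

```bash
python3 go.py
```

```text
t 19.8 pos [596.6  24.4  39.8] yaw -0.0012 tilt [-0.007  0.002 -1.   ] j [-0.53  0.87  0.76  1.79 -0.8   0.83 -0.94] F [-10.2   0.2   5.2] M [ 0.03  2.52 -0.13] op 35.3
```

Request:
servo_tool(increments=[[0.002,0,0,0,0,0,-1],[0.002,0,0,0,0,0,-1],[0,0,0,0,0,0,-1],[0,0,0,0,0,0,-1]])

```text
t: 20.2
eef_pos: [596.8, 24.8, 39.8]
tcp_rot: [-0.002, 1.0, -0.001, -0.007]
contact_force: [-18.1, 1.5, 11.5]
opening: 35.8
finger_force: 60.0
```

Request:
servo_tool(increments=[[-0.015,0,0,0,0,0,-1],[-0.03,0,-0.02,0,0,0,-1],[-0.03,0,-0.04,0,0,0,-1],[0,0,-0.03,0,0,0,-1],[0,0,0,0,0,0,-1]])

```text
t: 20.7
eef_pos: [533.3, 23.4, 133.5]
tcp_rot: [0.0, 1.0, -0.001, 0.005]
contact_force: [0.9, -0.7, -5.8]
opening: 35.7
finger_force: 60.0
```

```bash
cat > tr.py <<'E'
from fit import *
np.set_printoptions(precision=3,suppress=True)
for c in('top','scene'):
    save(c,c+'8')
    for r in vision.cut_out(c,'tray')[:1]: print(c,r['conf'],*fit('tray',[463,-295,-.1],{c:r['pixels'].astype(float)},[8,8,.1]))
    print('flaps',[(round(r['conf'],2),np.round(r['xy'],1).tolist()) for r in vision.pinpoint(c,'flap_a')])
E
python3 tr.py; python3 go.py 468 -294.5 125 -0.103
```

```text
top 0.65 [ 468.932 -294.488   -0.099] 67.36078431372549 [np.float64(3134.0)]
flaps []
flaps [(0.51, [287.8, 206.0])]
t 21.0 pos [528.8  24.4 128.1] yaw -0.0006 tilt [-0.002 -0.001 -1.   ] j [-0.65  0.68  0.88  1.92 -0.68  0.88 -0.98] F [ 0.6 -0.2 -5.7] M [-0.04  0.14  0.06] op 35.5
shift in tool now [-60.6 318.9   3.5] shift in target axes [-27.7 323.4   3.1] turn units [0.007 0.022 0.978]
```

Request:
servo_tool(increments=[[0,0.02,0,0,0,0.49,-1],[0,0.04,0,0,0,0.49,-1],[-0.005,0.04,0,0,0,0,-1],[-0.005,0.04,0,0,0,0,-1],[-0.005,0.04,0,0,0,0,-1],[-0.005,0.04,0,0,0,0,-1],[-0.005,0.04,0,0,0,0,-1],[-0.005,0.04,0,0,0,0,-1],[0,0.02,0,0,0,0,-1],[0,0,0,0,0,0,-1]])

```text
t: 22.0
eef_pos: [468.8, -296.2, 129.1]
tcp_rot: [0.002, 0.998, -0.055, -0.001]
contact_force: [-0.6, 0.2, -5.2]
opening: 35.5
finger_force: 60.0
```

Request:
servo_tool(increments=[[0,0,0,0,0,0,-1],[0,0,0,0,0,0,-1]])

```text
t: 22.2
eef_pos: [470.7, -289.5, 128.7]
tcp_rot: [-0.001, 0.999, -0.051, -0.001]
contact_force: [-0.7, -0.3, -6.4]
opening: 35.6
finger_force: 60.0
```

```bash
python3 go.py 465.5 -295 49 -0.102
```

```text
t 22.2 pos [ 470.7 -289.5  128.7] yaw -0.102 tilt [-0.001  0.002 -1.   ] j [-0.01  0.69  0.84  1.85 -0.66  0.9  -0.53] F [-0.7 -0.3 -6.4] M [0.04 0.12 0.04] op 35.6
shift in tool now [-4.4  6.2 79.6] shift in target axes [-4.6  6.  79.7] turn units [-0.016  0.015  0.   ]
```

Request:
servo_tool(increments=[[-0.004,0.006,0.02,0,0,0,-1],[0,0,0.03,0,0,0,-1],[0,0,0.02,0,0,0,-1],[0,0,0.01,0,0,0,-1],[0,0,0,0,0,0,-1]])

```text
t: 22.7
eef_pos: [465.7, -295.0, 48.4]
tcp_rot: [-0.001, 0.999, -0.051, -0.001]
contact_force: [-0.3, -0.5, -5.5]
opening: 35.6
finger_force: 60.0
```

Request:
servo_tool(increments=[[0,0,0.002,0,0,0,-1],[0,0,0.002,0,0,0,-1],[0,0,0,0,0,0,-1]])

```text
t: 23.0
eef_pos: [466.5, -296.8, 46.2]
tcp_rot: [0.0, 0.999, -0.051, 0.0]
contact_force: [-0.8, 0.4, -5.4]
opening: 35.2
finger_force: 60.0
```

```bash
python3 go.py
```

```text
t 23.0 pos [ 466.5 -296.8   46.2] yaw -0.103 tilt [ 0.001 -0.    -1.   ] j [ 0.07  0.79  0.73  1.92 -0.78  0.74 -0.41] F [-0.8  0.4 -5.4] M [-0.02  0.14 -0.01] op 35.2
```

Request:
servo_tool(increments=[[0,0,0.001,0,0,0,-1],[0,0,0.001,0,0,0,-1],[0,0,0,0,0,0,-1]])

```text
t: 23.3
eef_pos: [466.4, -297.0, 44.6]
tcp_rot: [-0.0, 0.999, -0.052, 0.001]
contact_force: [-0.1, 1.3, 3.0]
opening: 35.8
finger_force: 60.0
```

Request:
servo_tool(increments=[[0,0,0.001,0,0,0,-1],[0,0,0,0,0,0,-1]])

```text
t: 23.5
eef_pos: [466.5, -297.0, 44.6]
tcp_rot: [-0.0, 0.999, -0.052, 0.001]
contact_force: [-1.9, 3.1, 12.6]
opening: 35.3
finger_force: 60.0
```

Resting on the tray floor. Release slowly, rise and look.

Request:
servo_tool(increments=[[0,0,-0.001,0,0,0,-1],[0,0,0,0,0,0,0.2],[0,0,0,0,0,0,0.2],[0,0,0,0,0,0,0.2],[0,0,-0.02,0,0,0,0.2],[0,0,-0.04,0,0,0,0.2],[0,0,-0.04,0,0,0,0.2],[0,0,-0.04,0,0,0,0.2],[0,0,0,0,0,0,0.2]])

```text
t: 24.4
eef_pos: [468.4, -299.7, 188.4]
tcp_rot: [0.003, 0.999, -0.052, 0.004]
contact_force: [0.5, -1.5, 0.3]
opening: 56.5
finger_force: 0.0
```

Request:
servo_tool(increments=[[-0.02,-0.04,0,0,0,0,0.2],[-0.02,-0.04,0,0,0,0,0.2],[-0.02,-0.04,0,0,0,0,0.2],[-0.02,-0.04,0,0,0,0,0.2],[0,-0.04,0,0,0,0,0.2],[0,-0.04,0,0,0,0,0.2],[0,-0.04,0,0,0,0,0.2],[0,0,0,0,0,0,0.2]])

```text
t: 25.2
eef_pos: [415.0, -4.2, 182.4]
tcp_rot: [-0.001, 0.999, -0.047, -0.001]
contact_force: [-0.1, 0.2, 0.1]
opening: 56.7
finger_force: 0.0
```

Run:
```python
from fit import *
np.set_printoptions(precision=2,suppress=True)
P0=PARTS['lunchbox'];PARTS['lunchbox']=lambda a,b:[q+[0,0,5] for q in P0(a,b)]
o=[]
for c in('scene','top'):
    im=cv2.cvtColor(save(c,c+'9'),cv2.COLOR_RGB2BGR)
    for l,p in(('lunchbox',[466,-297,-.1,.1,.1]),('tray',[465,-295,-.1])):
        for r in vision.cut_out(c,l)[:1]: print(c,l,r['conf'],*fit(l,p,{c:r['pixels'].astype(float)},[8,8,.1,.2,.2][:len(p)]))
    u=proj(c,(466,-297,40)).astype(int);o.append(cv2.resize(im[u[1]-40:u[1]+40,u[0]-30:u[0]+30],(400,533),interpolation=cv2.INTER_CUBIC))
cv2.imwrite('pics/fin.png',np.hstack(o));s=manip.read_state();print(s['t'],s['eef_pos'],s['opening'])
for l in('whisk','bracket','bowl','jug'): print(l,[ray('top',r['xy'],0)[:2] for r in vision.pinpoint('top',l)[:1]])
```

```text
scene lunchbox 0.68 [ 462.07 -298.31   -0.09   -0.06    0.32] 53.02745098039216 [np.float64(1468.0)]
scene tray 0.73 [ 463.84 -297.41   -0.11] 1517.8156862745097 [np.float64(1896.0)]
top lunchbox 0.88 [ 468.41 -296.43   -0.1     0.01   -0.01] 45.227450980392156 [np.float64(1189.0)]
top tray 0.96 [ 469.59 -294.26   -0.1 ] 1259.4470588235295 [np.float64(1933.0)]
25.5 [415.22 -11.38 183.68] 56.25821184284055
whisk []
bracket [array([675.43,  36.18])]
bowl [array([ 738.38, -265.88])]
jug [array([471.32, 589.81])]
```

View pics/fin.png

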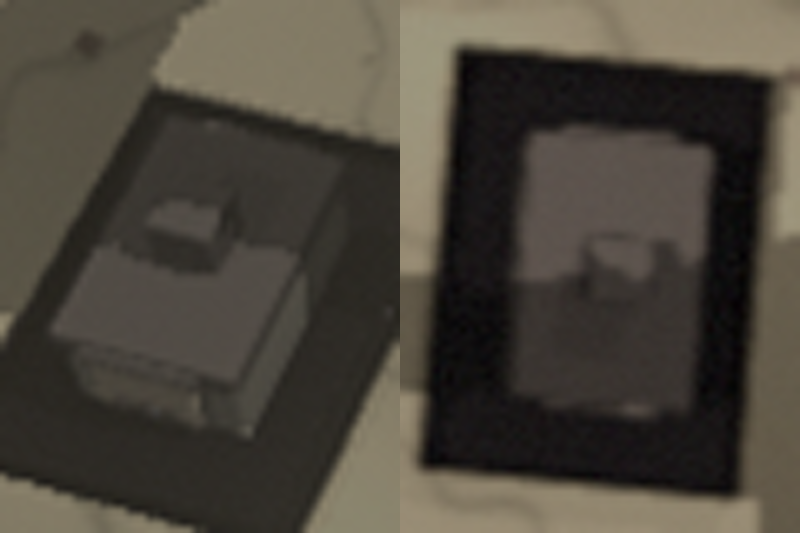

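The picture shows the box centred and flat in the tray, parallel to its long side. Neither white clip sticks out past the lid edge: scene crop near (140,385), top crop near (620,130) and (625,408).

```bash
python3 -c "
from rig import manip
print(manip.close_job())"
```

```text
the job is handed in; nothing more can be done
None
```

I pressed both clips shut against the bracket and set the closed box flat and lengthwise in the tray, then handed the job in at about 25.5 s; the last pictures show both clips flat, though no verdict came back.

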